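Index the sample stage and tuck the test panel under its hold-down leaf

ROBOT

A 6-joint arm with a two-finger parallel gripper is mounted at the origin on the work surface. World frame = base frame: x ahead of the robot, y to its left, z up, the work surface at z = 0. Lengths are in m, angles in degrees, forces in N, time in s.
With the tool pointing down it reaches from about 0.4 to 0.825 m from the base axis. Payload 7 kg.
Tool frame: the origin (TCP) lies midway between the tips of the shut fingers; the grasp point (between the pads) lies 19 mm behind it; z points along the fingers, x is the direction in which the jaws open and shut, and the axes are right-handed (so a half turn about z gives the same grasp; the last joint's range is limited). The gripper opens to 88 mm and grips with 3 to 60 N. Pads are 19 mm wide; open, the fingers measure 130 mm over their backs; the gripper's body (78 mm by 193 mm) begins 47 mm behind the grasp point.
Start: joints at [90.418, 20.546, 0.682, 0, -70.136, -16.507], TCP at [0.187, 0.649, 0.227] pointing down, gripper open.
Joint ranges: [-176.03, 176.03], [-82.01, 121.73], [-58.28, 71.71], [-173.87, 95.51], [-174.79, -0.11], [-173.66, 173.66]. Speed limits (degrees/s): [136.94, 136.94, 172.46, 180, 180, 180].

INTERFACE

Orientations are given as [roll, pitch, yaw] about the fixed x, y, z axes, in that order (R = Rz(yaw) Ry(pitch) Rx(roll)).
In Python, from plant import ctrl, vision, nets gives the robot as it stands.
- The arm moves only by the shell command python3 -m jog 'ROWS'. ROWS is text: rows parted by semicolons, each of 7 numbers parted by spaces: the turn, a rotation vector about the tool's x, y, z in units of 0.1 rad (1.0 is 0.1 rad), then the shift along the tool's x, y, z in units of 4 cm (1.0 is 4 cm), then the opening, from -1 (shut) to 1 (fully open). In form: rx ry rz x y z jaw; .... A call has 1 to 8 rows; each row shifts and turns the commanded pose from where the row before left it, along the tool's axes as they then stand; what a row does not reach is not made up. A row lasts 1/8 s, in which the tool goes at most 62.5 mm and 10.7 degrees, less where a joint would pass 70% of its speed; a pose out of reach is approached as far as the arm can. A call with a number of a shift or a turn outside -1 to 1 is refused whole. A call with a gripper value outside its range is refused whole. The fingers move at their own pace and stop on an object; the grip force is fixed at half the most. Time passes only in rows, so rows that do not move let the fingers close. It gives the time, the measured TCP pose, the force and the opening at its end, in the units of the state.
- ctrl.get_obs(): the state, without advancing time (a new reading comes with each control period).
- vision.snapshot(name): name is "side" or "top" or "wrist"; returns (picture, depth): 384x512x3 uint8, red, green, blue; 384x512 float32, m along the optical axis (not along the pixel's ray), 0 where there is no reading.
- vision.camera_info(name): a dict with "camera_matrix" (3x3 intrinsics, pixels), "camera_from_world" (4x4, takes a point from world to camera coordinates); the wrist camera has in their place "tool_from_camera" (4x4, takes a point from camera to tool coordinates, whose origin is the TCP and whose axes are the tool frame's). Camera axes: x right, y down, z forward; pixel columns grow to the right and rows downward; lengths in m; the calibration is good to about 2 mm. A picture is of the moment at which its call begins: read the wrist's pose just before it. camera_info takes no time and is no camera call.
- ctrl.close_job(): hands the job in, once; it reports no verdict.
Trained networks look in the newest picture that a camera, given by its name, has taken for a name from the list of things; names that differ only in an ending like _2 or _b are one class to them, and where a whole thing is asked for, a point or a joint stands for the part that bears it (a point fixed in the world has none). Each returns a list of dicts, best first, with "score" (0 to 1); they miss things now and then, are a little off and sometimes report something else, mostly with a low value. They report only what shows in the picture. A call takes as long as a camera call. They do not tell look-alikes from the thing itself.
- nets.boxes_of(target, camera): "location" ([x, y, z] in m, in world coordinates, good to about 4 mm: the middle of the surface that is visible of it).
The state is a dict: "clock": time; "joint_pos": joint angles; "qvel": joint speeds; "tau": joint torques, N m; "tool_pos": TCP position; "orientation": TCP orientation; "force": force on the tool from outside, world axes, zero at the start; "moment": the same for the moment, N m; "opening": finger opening in m.
Only numpy, scipy, OpenCV 4.12 (cv2) and the standard library are available. Lean on these libraries where they do the work, as an engineer would, in place of code of your own. Each camera call takes 0.05 s, during which the arm holds its last target.

TASK

On the round steel sample stage, take the black knob and turn the stage clockwise (seen from above) until it clicks into its loading notch, where the red line on the disc meets the red mark on the base. Then take the magenta test panel by its white rib, lay it square and central on the stage with its long flat side tucked at least 20 mm under the lip of the hinged yellow leaf without lifting the leaf, and press it down flat. Finish while still holding it pressed firmly on the stage, do not let go, and leave the wash bottle, the dish and the tube rack where they are.

Things in the scene. Friction and masses are not known exactly. Their poses are not given: they have to be found in the camera images.
- stage: Fixed grey base, 260 x 260 x 35 mm, under the steel turntable (disc 230 mm across, top face 55 mm above the bench). Origin: centre of the base's underside, on the turning axis. Its red mark and green front strip are on its -x side, the black spring plunger housing (61 mm high, 140 to 170 mm from the axis) on its +y side.
- turntable (a joint): Angle of the turntable (rad) about the vertical axis through the stage's origin, counter-clockwise from above positive. It starts between 0.6 and 1.2 and must come to 0, where a sprung ball drops in a notch. Turning needs about 1 N at the knob, 2 to 4 N near 0.12 as the ball climbs a bump before the notch. It can overshoot to -0.35. At 0 its axes are the stage's.
- knob_top (a point): Centre of the top face of the black upright knob (a round post 20 mm in diameter and 40 mm tall, standing on the disc 95 mm from the turning axis; its top is 95 mm above the bench). At joint 0 it stands on the stage's -y side. Turns with the disc: its axes are the turntable's.
- mouth (a point): Point on the disc's top face (55 mm above the bench) straight under the middle of the leaf's lip, 15 mm to +x of the turning axis in the turntable's frame. Its axes turn with the turntable; +x is the way the panel is tucked in. The clear depth from here to the hinge rail is 58 mm.
- leaf (a joint): Angle (rad) of the hinged yellow leaf, 120 mm wide and 60 mm deep: 0 lies down on its stop, parallel to the disc, 7 mm clear of it; positive is lifted. Its last 12 mm flare up, so the gap at the lip is 13 mm; the lip's top is 16 mm above the disc. It weighs 70 g: a light touch from below lifts it, it falls back by itself.
- panel: Loose magenta plate 90 mm (x) by 80 mm (y), 4 mm thick, with an upright white rib to hold it by: 10 mm thick (x), 70 mm long (y), top 34 mm above the underside. About 130 g. Origin: on the underside, below the middle of the rib; the plate reaches 70 mm from there to +x (the side to tuck in) and 20 mm to -x. z is up. It starts flat on the block.
- panel_lead (a point): Middle of the lower front edge of the panel: 70 mm to +x of its origin, on the underside. Axes as the panel's.
- block: Fixed wooden block, 130 x 110 mm and 25 mm high, on which the panel lies at first. Origin: centre of its underside.
- wash_bottle: Bystander: white wash bottle, 62 mm in diameter, 172 mm high with its spout. Origin: centre of its underside.
- dish: Bystander: white porcelain dish, 92 mm across, 36 mm high. Origin: centre of its underside.
- tube_rack: Bystander: blue rack with test tubes, 70 x 140 mm, 108 mm high. Origin: centre of its underside.
Things that resemble listed ones, but are neither listed nor needed, are in the scene too. Of the things like the panel, leave any that is blue, orange or purple; of the rest the smaller one is meant.

How it is judged (in metres and radians):
On the way, in this order (a step that is already met when the one before it is completed fails the run):
1. the turntable is in its loading notch (within 0.05 rad) and at rest, the panel not yet on the stage (value of joint turntable between -0.05 and 0.05 rad and velocity of joint turntable between -0.05 and 0.05 rad/s and contact force between panel and stage below 0.1 N), for 0.2 s.
2. the panel's front edge is tucked at least 18 mm under the leaf, which lies down (x of panel_lead in the frame of mouth above 0.018 m and z of panel_lead in the frame of mouth below 0.007 m and y of panel_lead in the frame of mouth between -0.018 and 0.018 m and value of joint leaf below 0.04 rad), for 0.2 s.
At the end, for the whole second after the job is handed in: Turntable within 0.05 rad of its notch; panel flat on the disc (tilt under 0.04 rad, front edge under 2.5 mm up), square within 0.15 rad, central within 18 mm, 18 to 60 mm in past the lip; leaf under 0.04 rad; fingers on the panel (over 2 N), pressing it on the stage with over 4 N (value of joint turntable between -0.05 and 0.05 rad and value of joint leaf below 0.04 rad and x of panel_lead in the frame of mouth between 0.018 and 0.06 m and y of panel_lead in the frame of mouth between -0.018 and 0.018 m and z of panel_lead in the frame of mouth below 0.0025 m and angle between the x axis of panel and the x axis of mouth, either way round below 0.15 rad and angle between panel's own z axis and vertical below 0.04 rad and contact force between panel and stage above 4 N and contact force between the fingers and panel above 2 N); the arm keeps its last pose, push and grip.
It fails at once if the leaf was lifted (more than 0.12 rad) (value of joint leaf above 0.12 rad).
It fails at once if a bystander was disturbed (distance of any of wash_bottle, dish, tube_rack from where it was at the start of the episode above 0.02 m).
It also fails if it takes over 58 s, if anything falls off the work surface, if the arm or the gripper's body presses on something with over 40 N, if the wrist force passes 120 N, or if a joint passes its speed limit or range.

## Working session

There is one attempt and no reset: what is moved stays moved. The work goes in short steps, Python scripts to look and compute and a shell command to move; the robot and the scene stay as the last step left them, time stands still between calls to the robot, and variables do not carry over. Pictures are saved under pics/ and viewed, and the job is handed in when it is done.

```bash
ls; mkdir -p pics; python3 - <<'E'
from plant import ctrl, vision, nets
import cv2, numpy as np
print(ctrl.get_obs())
for c in ["side","top","wrist"]:
    im,d=vision.snapshot(c); cv2.imwrite(f"pics/{c}0.png",im[:,:,::-1]); np.savez(f"pics/{c}0.npz",im=im,d=d)
    print(c,{k:np.round(v,4).tolist() for k,v in vision.camera_info(c).items() if hasattr(v,'__len__') and not isinstance(v,str)})
for t in ["stage","knob_top","panel","block","leaf","wash_bottle","dish","tube_rack"]:
    for c in ["top","side"]:
        print(t,c,[(round(float(r['score']),2),np.round(r['location'],3).tolist()) for r in nets.boxes_of(t,c)])
print(ctrl.get_obs()['clock'])
E
```

```text
pics
{'clock': 0.0, 'joint_pos': array([ 9.04157387e+01,  2.05922479e+01,  6.31272496e-01, -2.09293857e-02,
       -7.01357274e+01, -1.65056944e+01]), 'qvel': array([ 0.06780033, -0.00889554,  0.00335518, -0.01044477, -0.00917082,
        0.08972615]), 'tau': array([-8.63951955e-04, -5.82716918e+01,  2.93047106e+01,  6.99704289e+00,
        6.87337102e-03, -1.72168834e-04]), 'tool_pos': array([0.1869728 , 0.6480529 , 0.22559197]), 'orientation': array([-1.79991387e+02, -9.83081064e-02, -1.06097091e+02]), 'force': array([-0.40105122,  1.20862295, -0.44105536]), 'moment': array([-0.05232135,  0.019782  , -0.01998774]), 'opening': 0.08763239952017722}
side {'camera_matrix': [[391.6809, 0.0, 251.2698], [0.0, 391.6809, 198.9527], [0.0, 0.0, 1.0]], 'camera_from_world': [[0.9438, -0.3304, -0.0069, -0.4553], [-0.2063, -0.5728, -0.7933, 0.2215], [0.2581, 0.7501, -0.6088, 1.3299], [0.0, 0.0, 0.0, 1.0]]}
top {'camera_matrix': [[354.3368, 0.0, 252.7638], [0.0, 354.3368, 197.3131], [0.0, 0.0, 1.0]], 'camera_from_world': [[-0.0243, -0.9997, 0.0033, 0.0914], [-0.9933, 0.0238, -0.1131, 0.5467], [0.1
[... 651 characters left out ...]
0.436, 0.424, 0.002]), (0.68, [0.546, -0.456, 0.063])]
panel side [(0.82, [0.504, 0.259, 0.034]), (0.72, [0.445, 0.604, 0.002]), (0.7, [0.316, 0.264, 0.002]), (0.7, [0.435, 0.441, 0.002]), (0.67, [0.288, 0.524, 0.005])]
block top [(0.72, [0.474, 0.271, 0.024])]
block side [(0.91, [0.476, 0.226, 0.025])]
leaf top [(0.72, [0.594, -0.071, 0.065])]
leaf side [(0.59, [0.602, -0.068, 0.064])]
wash_bottle top [(0.51, [0.709, 0.263, 0.098])]
wash_bottle side [(0.64, [0.715, 0.245, 0.076])]
dish top [(0.89, [0.328, -0.377, 0.018])]
dish side [(0.8, [0.336, -0.359, 0.02])]
tube_rack top [(0.64, [0.545, -0.453, 0.065])]
tube_rack side [(0.97, [0.54, -0.489, 0.069]), (0.48, [0.558, -0.118, 0.058])]
0.95
```

View pics/top0.png

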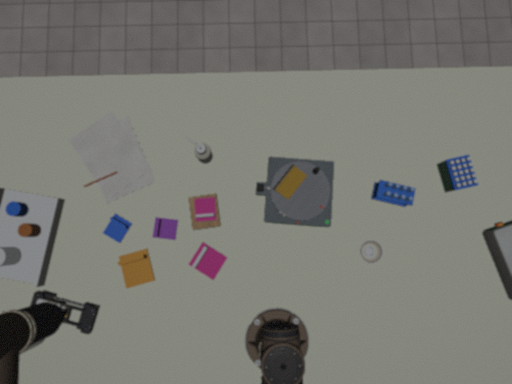

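View pics/side0.png

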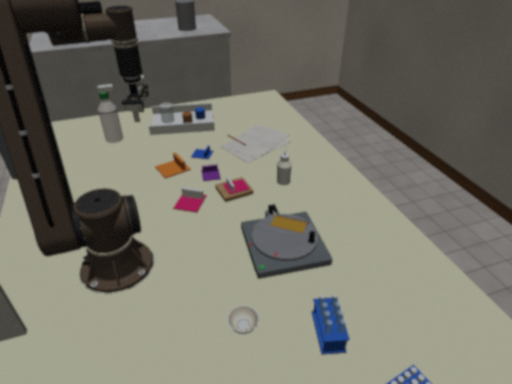

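View pics/wrist0.png

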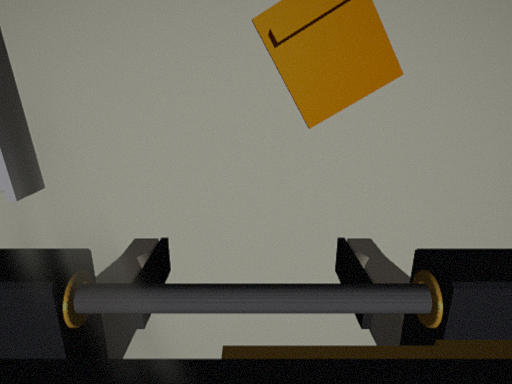

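```bash
cat > h.py <<'E'
import numpy as np, cv2
from plant import ctrl, vision, nets
from scipy.spatial.transform import Rotation as R
def tw():
    o=ctrl.get_obs(); T=np.eye(4); T[:3,:3]=R.from_euler('xyz',o['orientation'],degrees=True).as_matrix(); T[:3,3]=o['tool_pos']; return T
def cam(c):
    """K, world_from_cam (wrist: now)"""
    i=vision.camera_info(c); K=np.array(i['camera_matrix'])
    return (K, tw()@np.array(i['tool_from_camera'])) if c=='wrist' else (K, np.linalg.inv(np.array(i['camera_from_world'])))
def snap(c,n):
    K,M=cam(c); im,d=vision.snapshot(c); cv2.imwrite(f"pics/{n}.png",im[:,:,::-1]); np.savez(f"pics/{n}.npz",im=im,d=d,K=K,M=M); return im,d,K,M
def load(n):
    z=np.load(f"pics/{n}.npz"); return z['im'],z['d'],z['K'],z['M']
def cloud(d,K,M):
    v,u=np.mgrid[:d.shape[0],:d.shape[1]]
    P=np.stack([(u-K[0,2])/K[0,0]*d,(v-K[1,2])/K[1,1]*d,d],-1); return P@M[:3,:3].T+M[:3,3]
def onz(u,v,z,K,M):
    r=M[:3,:3]@np.array([(u-K[0,2])/K[0,0],(v-K[1,2])/K[1,1],1]); return M[:3,3]+r*(z-M[2,3])/r[2]
E
python3 - <<'E'
from h import *
for c,(x0,y0,x1,y1) in {'top':(180,140,350,290),'side':(160,150,340,290)}.items():
    im=cv2.imread(f'pics/{c}0.png')[y0:y1,x0:x1]; cv2.imwrite(f'pics/{c}0c.png',cv2.resize(im,None,fx=4,fy=4,interpolation=cv2.INTER_CUBIC))
E
```

```text
(no output)
```

View pics/top0c.png

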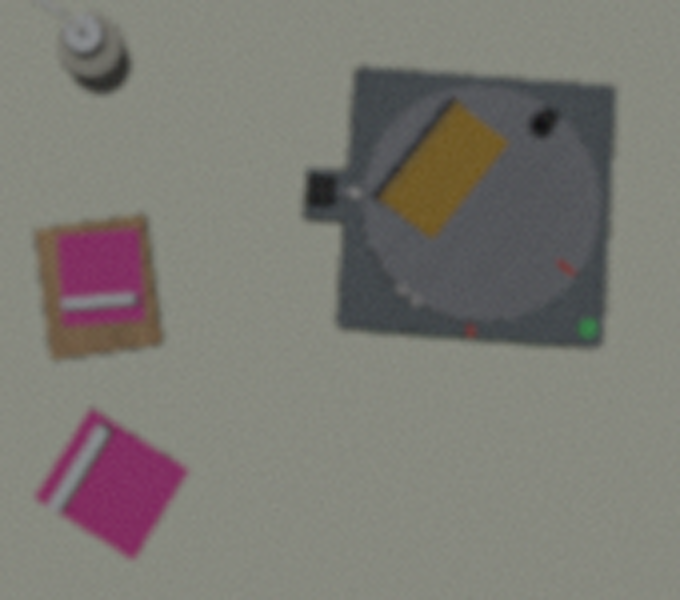

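View pics/side0c.png

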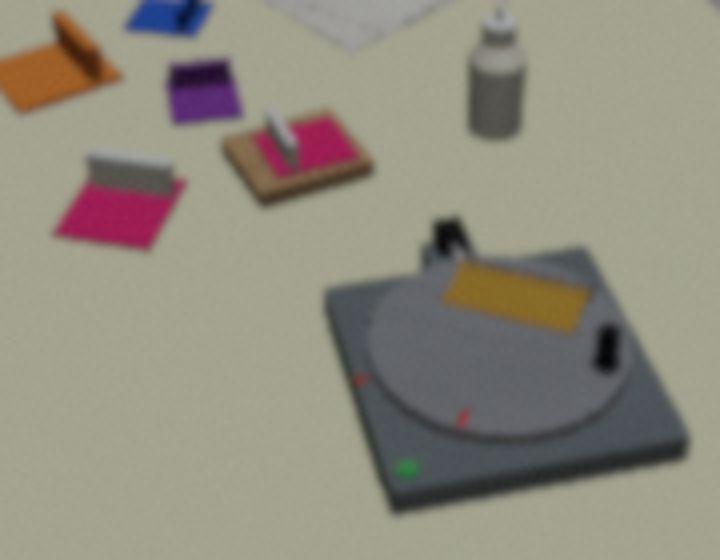

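The two magenta candidates are the one on the wooden block (top 205,210) and the one on the bench (208,260). The block one looks smaller and sits where the text says it starts. I'll check the sizes while measuring the stage and knob.

```bash
python3 - <<'E'
from h import *
for c in ['top','side']:
    z=np.load(f'pics/{c}0.npz'); im,d=z['im'],z['d']; K,M=cam(c); np.savez(f'pics/{c}0.npz',im=im,d=d,K=K,M=M)
    P=cloud(d,K,M); ok=d>0
    hsv=cv2.cvtColor(im,cv2.COLOR_RGB2HSV)
    mag=ok&(hsv[...,0]>155)&(hsv[...,0]<178)&(hsv[...,1]>130)&(P[...,1]>0)
    n,l,st,ce=cv2.connectedComponentsWithStats(mag.astype(np.uint8))
    for i in range(1,n):
        if st[i,4]>40:
            q=P[l==i]; r=cv2.minAreaRect(q[:,:2].astype(np.float32)); print(c,'mag',ce[i].round(1),st[i,4],np.round(r[0],4),np.round(r[1],4),r[2],'z',np.median(q[:,2]).round(4))
    # stage
    near=ok&(np.hypot(P[...,0]-.56,P[...,1]+.105)<.25)
    m=near&(P[...,2]>.025)&(P[...,2]<.045)
    q=P[m]; r=cv2.minAreaRect(q[np.abs(q[:,1]+.105)<.22][:,:2].astype(np.float32)); print(c,'base',np.round(r[0],4),np.round(r[1],4),r[2],np.median(q[:,2]))
    q=P[near&(P[...,2]>.05)&(P[...,2]<.06)]; print('disc',np.round(cv2.minEnclosingCircle(q[:,:2].astype(np.float32)),4) if 0 else (q.min(0),q.max(0)))
    y=near&(hsv[...,0]>15)&(hsv[...,0]<32)&(hsv[...,1]>120); q=P[y]; r=cv2.minAreaRect(q[:,:2].astype(np.float32)); print('leaf',np.round(r[0],4),np.round(r[1],4),r[2],np.percentile(q[:,2],[5,50,95]))
    k=near&(im.max(2)<50)&(P[...,1]<-.1); q=P[k]; print('dark',np.argwhere(k).mean(0),q.mean(0),len(q),np.percentile(q[:,2],[5,50,95]))
    red=near&((hsv[...,0]<8)|(hsv[...,0]>172))&(hsv[...,1]>100); n,l,st,ce=cv2.connectedComponentsWithStats(red.astype(np.uint8))
    for i in range(1,n): print('red',ce[i].round(1),st[i,4],P[l==i].mean(0).round(4))
    m=near&((P[...,2]>.06)&(P[...,2]<.11)); 
    # block
    b=ok&(hsv[...,0]<18)&(hsv[...,1]>60)&(np.hypot(P[...,0]-.49,P[...,1]-.26)<.12); q=P[b|(mag&(np.hypot(P[...,0]-.49,P[...,1]-.26)<.09))]; q=q[q[:,2]>.02]; r=cv2.minAreaRect(q[:,:2].astype(np.float32)); print('block',np.round(r[0],4),np.round(r[1],4),r[2],np.median(q[:,2]))
    w=ok&(P[...,2]>.045)&(np.hypot(P[...,0]-.5,P[...,1]-.26)<.09); q=P[w]; print('rib',len(q),q.mean(0).round(4), np.median(q[:,2]))
    if len(q)>4: r=cv2.minAreaRect(q[:,:2].astype(np.float32)); print(r)
E
```

```text
top mag [204.7 205.1] 276 [0.5235 0.2669] [0.0751 0.0557] 88.98931121826172 z 0.0283
top mag [205.2 218.6] 51 [0.4703 0.2635] [0.0095 0.0743] 2.910228967666626 z 0.0289
top mag [196.8 253.7] 45 [0.3355 0.302 ] [0.0082 0.0933] 54.987178802490234 z 0.0051
top mag [210.7 262.5] 486 [0.301  0.2489] [0.0795 0.0944] 57.327720642089844 z 0.0043
top base [ 0.5705 -0.0827] [0.3009 0.2614] 84.3059310913086 0.03415591202013979
disc (array([ 0.45472899, -0.21690942,  0.05000097]), array([0.68361519, 0.06522114, 0.05999665]))
leaf [ 0.5999 -0.0673] [0.0609 0.1149] 50.24016571044922 [0.06029093 0.06511233 0.06996378]
dark [170.39285714 315.5       ] [ 0.63869443 -0.16059301  0.08807409] 28 [0.06708931 0.09216064 0.09803155]
red [320.5 206. ] 2 [ 0.5064 -0.1799  0.0548]
red [297.  222.5] 2 [ 0.4463 -0.0901  0.0353]
block [0.4995 0.2692] [0.1258 0.1054] 6.786228179931641 0.02655818589740022
rib 53 [0.4822 0.2653 0.0583] 0.05879932263949783
((0.48260098695755005, 0.26527631282806396), (0.010114673525094986, 0.06950876116752625), 3.415648937225342)
side mag [239.8 185.8] 138 [0.5184 0.2613] [0.081  0.
[... 211 characters left out ...]
se [ 0.5695 -0.0884] [0.3008 0.2623] 84.21448516845703 0.03383517164738714
disc (array([ 0.45406151, -0.22320617,  0.05001319]), array([0.68205016, 0.06014331, 0.0599828 ]))
leaf [ 0.5973 -0.0724] [0.0669 0.117 ] 49.77993392944336 [0.06173453 0.06464273 0.07005978]
dark [262.04072398 297.60180995] [ 0.56799235 -0.2213035   0.02944655] 221 [0.0109439  0.0189519  0.08974503]
red [249.5 244. ] 2 [ 0.4436 -0.0931  0.0348]
red [275.4 253.8] 5 [ 0.5023 -0.1845  0.0544]
block [0.4963 0.2626] [0.1281 0.1116] 6.854001998901367 0.02605515651459145
rib 44 [0.481  0.2548 0.0552] 0.05687154556401569
((0.4820398986339569, 0.26173168420791626), (0.012031090445816517, 0.0719248354434967), 3.594965934753418)
```

Sizes confirm it: the block panel is about 76–80 mm wide, while the bench one is about 95 mm. The block one is the target. Next I'll move above the stage for close views.

```bash
python3 -m jog '0 0 0 0.5 -0.46 0 1; 0 0 0 0.96 -0.9 0 1; 0 0 0 0.96 -0.9 0 1; 0 0 0 0.96 -0.9 0 1; 0 0 0 0.96 -0.9 0 1; 0 0 0 0.96 -0.9 0 1; 0 0 0 0.96 -0.9 0 1; 0 0 0 0.96 -0.9 0 1'
```

```text
clock: 1.95
tool_pos: [0.3674, 0.2946, 0.227]
orientation: [-180.0, 0.1, -106.1]
force: [0.3, -0.3, 0.1]
opening: 0.0878
```

```bash
python3 -m jog '0 0 0 0.96 -0.9 0 1; 0 0 0 0.96 -0.9 0 1; 0 0 0 0.96 -0.9 0 1; 0 0 0 0.96 -0.9 0 1; 0 0 0 0.96 -0.9 0 1; 0 0 0 0.96 -0.9 0 1; 0 0 0 0.96 -0.9 0 1; 0 0 0 0.96 -0.9 0 1'
```

```text
clock: 2.95
tool_pos: [0.5592, -0.0806, 0.2268]
orientation: [-180.0, 0.0, -106.1]
force: [0.9, 0.4, 0.2]
opening: 0.0879
```

```bash
python3 -m jog '0 0 0.9 0.3 -0.25 0 1; 0 0 0.9 0 0 0 1; 0 0 0.9 0 0 0 1; 0 0 0.9 0 0 0 1; 0 0 0.9 0 0 0 1; 0 0 0 0 0 0 1; 0 0 0 0 0 0 1'; python3 - <<'E'
from h import *
im,d,K,M=snap('wrist','w1'); o=ctrl.get_obs(); print(o['joint_pos'].round(1),o['clock'],o['force'])
E
```

```text
clock: 3.82
tool_pos: [0.5647, -0.0932, 0.2266]
orientation: [-180.0, 0.0, -131.8]
force: [0.5, 0.7, -0.0]
opening: 0.0876
[ 10.2  10.9 -12.6   0.  -66.5  38. ] 3.875 [ 0.2875123   0.23473752 -0.18145594]
```

View pics/w1.png

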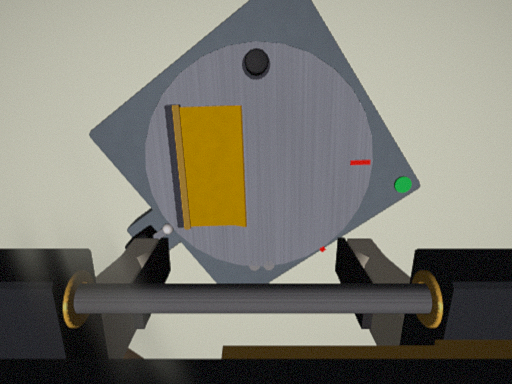

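The wrist view shows the disc centre at about (259,155), the knob top at (257,63), the leaf spanning (180–245, 105–228), the red line at (360,162) and the red mark at (322,249). Now I'll measure them.

```bash
cat > meas.py <<'E'
from h import *
import sys
def circ(q):
    A=np.c_[2*q,np.ones(len(q))]; s=np.linalg.lstsq(A,(q**2).sum(1),rcond=None)[0]; return s[:2],np.sqrt(s[2]+s[:2]@s[:2])
def measure(n):
    im,d,K,M=load(n); P=cloud(d,K,M); hsv=cv2.cvtColor(im,cv2.COLOR_RGB2HSV); v,u=np.mgrid[:384,:512]
    ok=(d>0)&(d>.2)&(v<275)
    # disc edge: boundary of z in .05..  dilate
    disc=(ok&(P[...,2]>.048)&(np.hypot(P[...,0]-.568,P[...,1]+.104)<.14)).astype(np.uint8)
    cs,_=cv2.findContours(disc,cv2.RETR_EXTERNAL,cv2.CHAIN_APPROX_NONE); c=max(cs,key=len)[:,0]
    q=np.array([onz(a,b,.055,K,M)[:2] for a,b in c if b<270])
    for _ in range(8):
        o,r=circ(q); e=np.abs(np.hypot(*(q-o).T)-r); q=q[e<max(.002,2*np.median(e))]
    print('disc centre',o.round(4),'r',r.round(4),len(q), 'z',np.median(P[...,2][disc>0]).round(4))
    k=ok&(im.max(2)<60)&(np.hypot(P[...,0]-o[0],P[...,1]-o[1])<.125)&(P[...,2]>.085)
    kp=P[k]; print('knob depth',kp.mean(0).round(4),len(kp),np.median(kp[:,2]).round(4), 'px',u[k].mean().round(1),v[k].mean().round(1))
    if len(kp)>20:
        rr=cv2.minEnclosingCircle(np.c_[u[k],v[k]].astype(np.float32)); kc=onz(*rr[0],.095,K,M); print('knob circ',np.round(rr[0],1),rr[1],kc.round(4),'r from axis',np.hypot(*(kc[:2]-o)).round(4),'dir',np.degrees(np.arctan2(*(kc[:2]-o)[::-1])).round(2))
    red=ok&((hsv[...,0]<8)|(hsv[...,0]>172))&(hsv[...,1]>120)&(np.hypot(P[...,0]-o[0],P[...,1]-o[1])<.135); nn,l,st,ce=cv2.connectedComponentsWithStats(red.astype(np.uint8))
    for i in range(1,nn):
        if st[i,4]<6: continue
        w=P[l==i].mean(0); w=onz(*ce[i],.055 if w[2]>.045 else .035,K,M); w2=w[:2]-o
        print('red',ce[i].round(1),st[i,4],w.round(4),'r',np.hypot(*w2).round(4),'dir',np.degrees(np.arctan2(w2[1],w2[0])).round(2))
    y=ok&(hsv[...,0]>15)&(hsv[...,0]<32)&(hsv[...,1]>120)&(np.hypot(P[...,0]-o[0],P[...,1]-o[1])<.12)
    q=P[y]; r=cv2.minAreaRect(q[:,:2].astype(np.float32)); print('leaf',np.round(r[0],4),np.round(r[1],4),round(r[2],2),np.percentile(q[:,2],[5,50,95]).round(4))
    b=ok&(P[...,2]>.027)&(P[...,2]<.042)&(np.hypot(P[...,0]-o[0],P[...,1]-o[1])<.19); q=P[b]; 
    r=cv2.minAreaRect(q[:,:2].astype(np.float32)); print('base rect',np.round(r[0],4),np.round(r[1],4),round(r[2],2),np.median(q[:,2]).round(4))
if __name__=='__main__':
    measure(sys.argv[1])
E
python3 meas.py w1
```

```text
disc centre [ 0.5682 -0.1044] r 0.1141 474 z 0.056
knob depth [ 0.6408 -0.1649  0.0954] 478 0.0956 px 256.1 61.0
knob circ [256.   61.1] 12.587358474731445 [ 0.6408 -0.1649  0.095 ] r from axis 0.0945 dir -39.81
red [359.8 162. ] 100 [ 0.5023 -0.1826  0.055 ] r 0.1023 dir -130.12
red [322.3 248.6] 22 [ 0.4408 -0.0915  0.035 ] r 0.1281 dir 174.21
leaf [ 0.6066 -0.076 ] [0.0732 0.1552] 46.15 [0.0646 0.066  0.0702]
base rect [ 0.5704 -0.0853] [0.2993 0.2601] 84.09 0.0356
```

```bash
python3 -m jog '0 0 -0.3 0.07 -0.87 0 1; 0 0 0 0 -0.87 0 1; 0 0 0 0 -0.87 0 1; 0 0 0 0 0 0.8 1; 0 0 0 0 0 0.8 1; 0 0 0 0 0 0.4 1; 0 0 0 0 0 0 1'; python3 - <<'E'
from h import *
im,d,K,M=snap('wrist','w2'); o=ctrl.get_obs(); print(o['joint_pos'].round(1),o['clock'],o['tool_pos'],o['orientation'])
E
```

```text
clock: 4.75
tool_pos: [0.6415, -0.1633, 0.1457]
orientation: [179.9, -0.1, -130.1]
force: [-0.2, 0.7, -0.4]
opening: 0.0876
[  2.6  22.6  -7.    0.  -60.4  47.3] 4.8 [ 0.64224536 -0.16339538  0.14701987] [-1.79983038e+02 -1.69282502e-02 -1.30109498e+02]
```

View pics/w2.png

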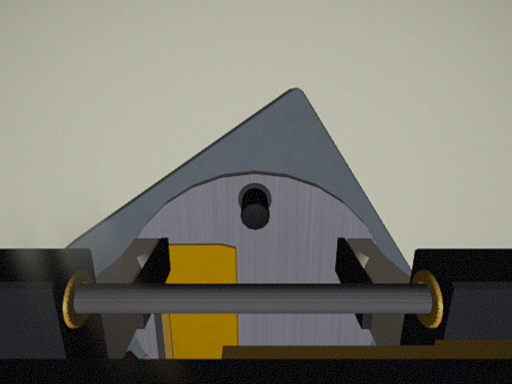

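The knob top is at (256,215), midway between the fingers. I'll descend, close on it, and check.

```bash
python3 - <<'E'
from h import *
im,d,K,M=load('w2'); P=cloud(d,K,M); v,u=np.mgrid[:384,:512]
k=(d>0)&(im.max(2)<60)&(np.hypot(P[...,0]-.641,P[...,1]+.165)<.025)&(P[...,2]>.088)
print(k.sum(),P[k].mean(0), (np.linalg.inv(tw())@np.r_[P[k].mean(0),1])[:3])
E
python3 -m jog '0 0 0 0 -0.02 0.8 1; 0 0 0 0 0 0.8 1; 0 0 0 0 0 0.42 1; 0 0 0 0 0 0 1; 0 0 0 0 0 0 0'
```

```text
1890 [ 0.65275812 -0.17536515  0.19088697] [ 0.00239477 -0.01576483 -0.04386173]
clock: 5.42
tool_pos: [0.6437, -0.164, 0.0674]
orientation: [-179.9, 0.1, -130.1]
force: [-0.9, -0.1, -0.0]
opening: 0.0824
```

```bash
python3 -m jog '0 0 0 0 0 0 -1; 0 0 0 0 0 0 -1; 0 0 0 0 0 0 -1; 0 0 0 0 0 0 -1'; python3 - <<'E'
from h import *
im,d,K,M=snap('wrist','w3'); o=ctrl.get_obs(); print(o['joint_pos'].round(1),o['clock'],o['tool_pos'],o['opening'],o['orientation'],o['force'])
E
```

```text
clock: 5.92
tool_pos: [0.6426, -0.1639, 0.0659]
orientation: [-180.0, 0.0, -130.2]
force: [-0.3, 0.2, 0.4]
opening: 0.0433
[  2.5  27.1 -11.8   0.  -51.2  47.3] 5.975 [ 0.64256577 -0.16387785  0.0657997 ] 0.03918747079733373 [-1.79998465e+02  3.53130381e-04 -1.30153484e+02] [0.65510314 0.03629972 0.07019401]
```

View pics/w3.png

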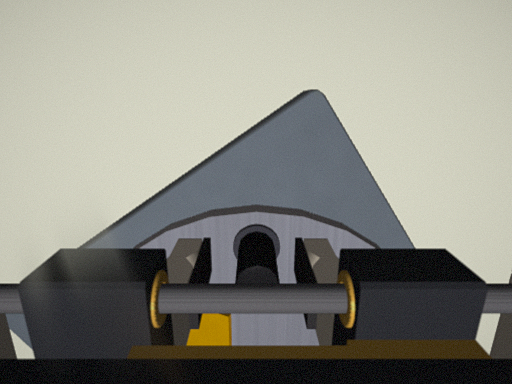

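```bash
python3 -m jog '0 0 0 0 0 0 -1; 0 0 0 0 0 0 -1; 0 0 0 0 0 0 -1; 0 0 0 0 0 0 -1; 0 0 0.4 0.095 0 0 -1; 0 0 0.8 0.19 0 0 -1; 0 0 0.8 0.19 0 0 -1; 0 0 0 0 0 0 -1'; python3 - <<'E'
from h import *
T=tw(); o=ctrl.get_obs(); r=T[:2,3]-[.5682,-.1044]; print(np.hypot(*r),np.degrees(np.arctan2(r[1],r[0])),o['tool_pos'],o['orientation'],o['force'],o['opening'])
E
```

```text
clock: 6.98
tool_pos: [0.6288, -0.1779, 0.0657]
orientation: [180.0, -0.0, -141.7]
force: [-1.1, 1.0, -0.8]
opening: 0.0196
0.09521096872999263 -50.49283559884303 [ 0.62877081 -0.17785955  0.06568526] [ 1.79969434e+02 -1.74057311e-02 -1.41695469e+02] [-1.14999964  1.00797221 -0.82957187] 0.01958081325987284
```

```bash
python3 -m jog '0 0 0.5 0.12 0 0 -1; 0 0 0.8 0.19 0 0 -1; 0 0 0.8 0.19 0 0 -1; 0 0 0.8 0.19 0 0 -1; 0 0 0.8 0.19 0 0 -1; 0 0 0.8 0.19 0 0 -1; 0 0 0.8 0.19 0 0 -1; 0 0 0 0 0 0 -1'; python3 - <<'E'
from h import *
T=tw(); o=ctrl.get_obs(); r=T[:2,3]-[.5682,-.1044]; print(np.hypot(*r),np.degrees(np.arctan2(r[1],r[0])),o['tool_pos'],o['orientation'],o['force'],o['opening'])
E
```

```text
clock: 7.98
tool_pos: [0.5839, -0.1984, 0.0657]
orientation: [180.0, -0.0, -171.9]
force: [-1.0, 4.9, -0.3]
opening: 0.0196
0.09526248883374375 -80.53024942221258 [ 0.58387324 -0.19836431  0.06568554] [ 1.79950806e+02 -2.60940714e-02 -1.71935459e+02] [-1.0121735   4.87782647 -0.34245375] 0.01962303297333785
```

```bash
python3 -m jog '0 0 0.6 0.143 0.01 0 -1; 0 0 0.6 0.143 0.01 0 -1; 0 0 0.6 0.143 0.01 0 -1; 0 0 0.5 0.119 0.01 0 -1; 0 0 0.37 0.088 0 0 -1; 0 0 0 0 0 0 -1; 0 0 0 0 0 0 -1'; python3 - <<'E'
from h import *
T=tw(); o=ctrl.get_obs(); r=T[:2,3]-[.5682,-.1044]; print(np.hypot(*r),np.degrees(np.arctan2(r[1],r[0])),o['tool_pos'],o['orientation'],o['force'],o['opening'])
snap('wrist','w4');snap('top','t4')
E
python3 meas.py w4
```

```text
clock: 8.85
tool_pos: [0.5587, -0.199, 0.0657]
orientation: [-179.9, -0.1, 172.8]
force: [-2.8, -5.1, -0.2]
opening: 0.0195
0.09510080314087176 -95.74325170596052 [ 0.55868318 -0.19902343  0.06568926] [-1.79942377e+02 -5.15992764e-02  1.72825397e+02] [-2.83134648 -5.10175104 -0.24591913] 0.019531237631288275Traceback (most recent call last):
  File "meas.py", line 29, in <module>
    measure(sys.argv[1])
    ~~~~~~~^^^^^^^^^^^^^
  File "meas.py", line 10, in measure
    cs,_=cv2.findContours(disc,cv2.RETR_EXTERNAL,cv2.CHAIN_APPROX_NONE); c=max(cs,key=len)[:,0]
                                                                           ~~~^^^^^^^^^^^^
ValueError: max() iterable argument is empty
```

View pics/w4.png

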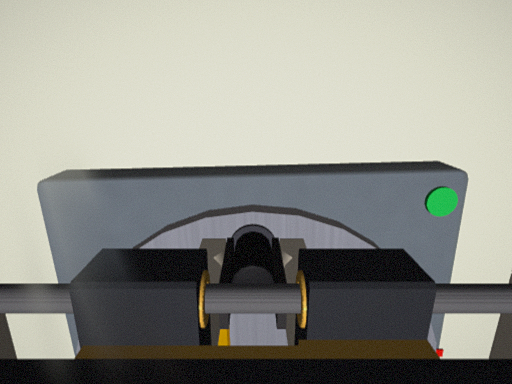

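```bash
python3 - <<'E'
import cv2
im=cv2.imread('pics/t4.png')[140:260,240:350]; cv2.imwrite('pics/t4c.png',cv2.resize(im,None,fx=4,fy=4,interpolation=cv2.INTER_CUBIC))
E
```

```text
(no output)
```

View pics/t4c.png

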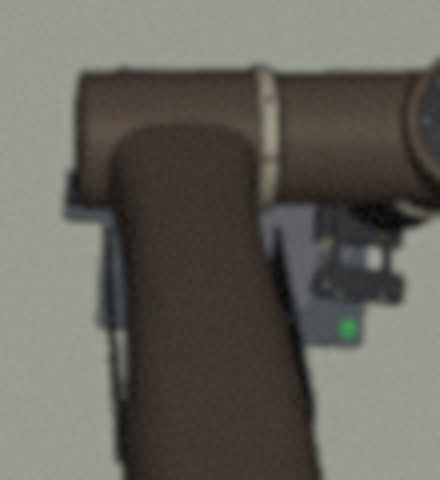

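At -95.74°, against a notch bearing of about -95.85°. The force on the tool points further clockwise, so the ball is pulling into the notch. I'll release, rise and look.

```bash
python3 -m jog '0 0 0 0 0 0 -0.2; 0 0 0 0 0 0 0; 0 0 0 0 0 0 0; 0 0 0 0 0 -0.6 0; 0 0 0 0 0 -1 0; 0 0 0 0 0.5 -1 1; 0 0 0 0 1 -1 1; 0 0 0 0 1 -0.5 1'; python3 -m jog '0 0 0 0 0.5 0 1; 0 0 0 0 0 0 1; 0 0 0 0 0 0 1'; python3 - <<'E'
from h import *
snap('wrist','w5'); print(ctrl.get_obs()['joint_pos'])
E
python3 meas.py w5
```

```text
clock: 9.95
tool_pos: [0.5727, -0.0981, 0.2326]
orientation: [180.0, 0.2, 172.7]
force: [0.7, 0.7, -0.9]
opening: 0.0682
clock: 10.32
tool_pos: [0.5736, -0.0796, 0.2286]
orientation: [-180.0, -0.1, 172.7]
force: [0.0, 0.2, -0.6]
opening: 0.0875
[ 1.14042224e+01  1.15660146e+01 -1.14756603e+01 -4.74862102e-03
 -6.70663686e+01 -1.87130753e+01]
disc centre [ 0.5679 -0.1044] r 0.114 560 z 0.056
knob depth [ 0.5586 -0.1982  0.0952] 507 0.0955 px 251.7 41.3
knob circ [252.1  41.3] 13.315901756286621 [ 0.5583 -0.1982  0.095 ] r from axis 0.0943 dir -95.84
red [372.9 143.6] 50 [ 0.4429 -0.0915  0.035 ] r 0.1256 dir 174.09
red [356.5 147.2] 100 [ 0.4661 -0.0939  0.055 ] r 0.1023 dir 174.1
leaf [ 0.6127 -0.1215] [0.1549 0.0768] 78.32 [0.0646 0.066  0.0703]
base rect [ 0.5694 -0.0915] [0.2866 0.2604] 84.14 0.0355
```

View pics/w5.png

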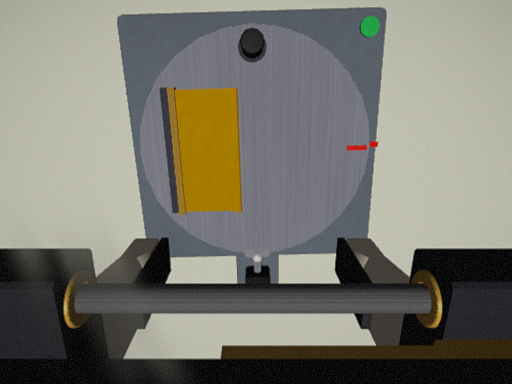

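The disc's red line is at 174.10° and the base mark at 174.09°, meeting near (365,146), so the turntable is in the notch. Now to the panel.

```bash
python3 -m jog '0 0 0 0.33 0.9 0 1; 0 0 0 0.33 0.9 0 1; 0 0 0 0.33 0.9 0 1; 0 0 0 0.33 0.9 0 1; 0 0 0 0.33 0.9 0 1; 0 0 0 0.33 0.9 0 1; 0 0 0 0.33 0.9 0 1; 0 0 0 0.33 0.9 0 1'; python3 -m jog '0 0 0 0.33 0.9 0 1; 0 0 0 0.33 0.8 0 1; 0 0 -0.9 0 0 0 1; 0 0 -0.9 0 0 0 1; 0 0 0 0 0 0 1; 0 0 0 0 0 0 1'; python3 - <<'E'
from h import *
snap('wrist','w6'); print(ctrl.get_obs()['joint_pos'])
E
```

```text
clock: 11.38
tool_pos: [0.5058, 0.22, 0.2292]
orientation: [-180.0, -0.0, 172.6]
force: [1.7, 0.0, -0.2]
opening: 0.0878
clock: 12.12
tool_pos: [0.4886, 0.29, 0.2294]
orientation: [-180.0, -0.0, -177.1]
force: [0.4, 0.0, 0.2]
opening: 0.0876
[ 5.04303239e+01  1.04388454e+01 -1.27924802e+01  2.90340400e-03
 -6.67926550e+01 -4.75334300e+01]
```

View pics/w6.png

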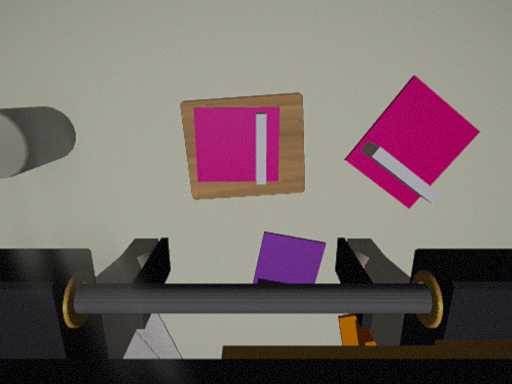

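The wrist view shows the target panel on the block, with its plate at (195–280, 107–182) and rib at (261,149). The larger magenta lookalike is on the bench at (412,140). I'll confirm that in a crop and measure.

```bash
cat > mp.py <<'E'
from h import *
import sys
def mp(n,cx,cy,zp=.025,rad=.09):
    im,d,K,M=load(n); P=cloud(d,K,M); hsv=cv2.cvtColor(im,cv2.COLOR_RGB2HSV); ok=(d>.15)
    near=ok&(np.hypot(P[...,0]-cx,P[...,1]-cy)<rad)
    m=near&(hsv[...,0]>155)&(hsv[...,0]<178)&(hsv[...,1]>130); q=P[m]
    print('plate z',np.median(q[:,2]).round(4))
    px=np.argwhere(m)[:,::-1]; r=cv2.minAreaRect(px.astype(np.float32)); 
    w=np.array([onz(*b,zp+.004,K,M) for b in cv2.boxPoints(r)])[:,:2]; e=w[1]-w[0]; f=w[2]-w[1]; print('plate centre',w.mean(0).round(4),np.hypot(*e).round(4),np.hypot(*f).round(4),'dirs',np.degrees(np.arctan2(e[1],e[0])).round(2),np.degrees(np.arctan2(f[1],f[0])).round(2))
    t=near&(P[...,2]>zp+.026)&(hsv[...,1]<80)&(np.abs(P[...,2]-zp-.034)<.006); q=P[t]; px=np.argwhere(t)[:,::-1]; r=cv2.minAreaRect(px.astype(np.float32))
    w=np.array([onz(*b,zp+.034,K,M) for b in cv2.boxPoints(r)])[:,:2]; e=w[1]-w[0]; f=w[2]-w[1]; print('rib z',np.median(q[:,2]).round(4),len(q),'rib centre',w.mean(0).round(4),np.hypot(*e).round(4),np.hypot(*f).round(4),'dirs',np.degrees(np.arctan2(e[1],e[0])).round(2),np.degrees(np.arctan2(f[1],f[0])).round(2))
    wl=cv2.fitLine(q[:,:2].astype(np.float32),cv2.DIST_L2,0,.01,.01).ravel(); print('rib line dir',np.degrees(np.arctan2(wl[1],wl[0])).round(2))
    c=np.r_[w.mean(0),zp+.034,1]; print('rib in tool',(np.linalg.inv(tw())@c)[:3].round(4))
if __name__=='__main__': mp(sys.argv[1],*map(float,sys.argv[2:]))
E
python3 mp.py w6 .5 .265; python3 - <<'E'
import cv2
im=cv2.imread('pics/w6.png')[60:220,160:500]; cv2.imwrite('pics/w6c.png',cv2.resize(im,None,fx=2.3,fy=2.3,interpolation=cv2.INTER_CUBIC))
E
```

```text
plate z 0.0297
plate centre [0.487 0.328] 0.2096 0.2084 dirs -176.52 98.64
rib z 0.0597 710 rib centre [0.4812 0.2633] 0.0096 0.0698 dirs -177.12 93.59
rib line dir -86.85
rib in tool [ 0.0087 -0.0263  0.1706]
```

View pics/w6c.png

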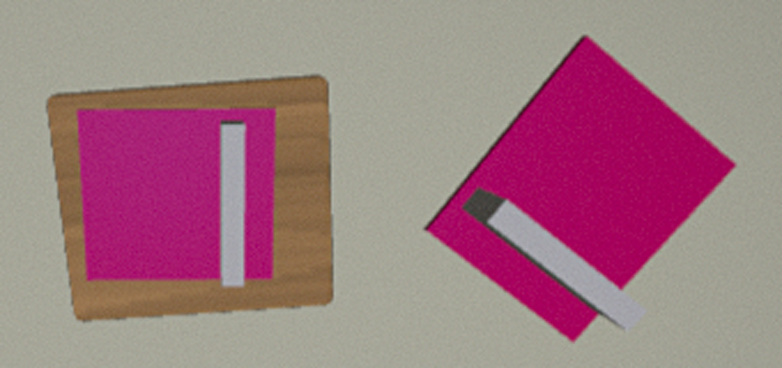

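Confirmed. The left panel (on the block) has a 70 mm rib and is smaller. Descending on the rib.

```bash
python3 -m jog '0 0 -0.03 0.22 -0.66 0 1; 0 0 0 0 0 1 1; 0 0 0 0 0 1 1; 0 0 0 0 0 1 1; 0 0 0 0 0 0.7 1; 0 0 0 0 0 0 1; 0 0 0 0 0 0 1'; python3 - <<'E'
from h import *
snap('wrist','w7'); snap('side','s7')
im=cv2.imread('pics/s7.png')[130:230,170:310]; cv2.imwrite('pics/s7c.png',cv2.resize(im,None,fx=5,fy=5,interpolation=cv2.INTER_CUBIC))
E
```

```text
clock: 13.05
tool_pos: [0.4817, 0.2642, 0.0829]
orientation: [180.0, 0.1, -176.8]
force: [1.1, 0.2, -0.4]
opening: 0.0874
```

View pics/w7.png

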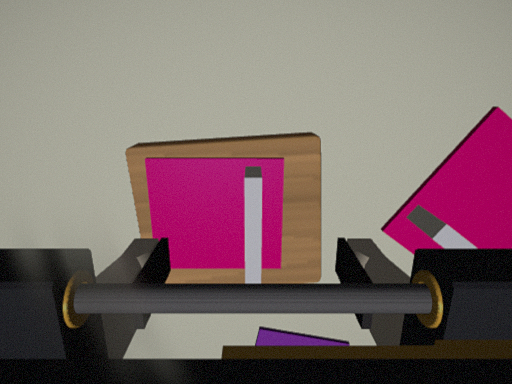

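View pics/s7c.png

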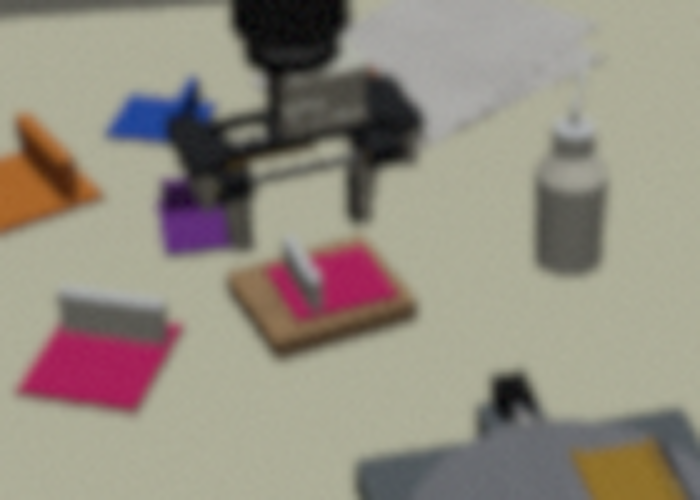

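The rib sits centred between the fingers at x=253. I'll go down and close.

```bash
python3 -m jog '0 0 0 0 0 0.7 0.6; 0 0 0 0 0 0.5 0.2; 0 0 0 0 0 0 0; 0 0 0 0 0 0 -1; 0 0 0 0 0 0 -1; 0 0 0 0 0 0 -1; 0 0 0 0 0 0 -1; 0 0 0 0 0 0 -1' ; python3 -m jog '0 0 0 0 0 0 -1; 0 0 0 0 0 0 -1; 0 0 0 0 0 0 -1; 0 0 0 0 0 0 -1; 0 0 0 0 0 0 -1; 0 0 0 0 0 0 -1'
```

```text
clock: 14.15
tool_pos: [0.481, 0.2638, 0.0339]
orientation: [180.0, 0.0, -176.8]
force: [-0.2, -0.7, -0.2]
opening: 0.0133
clock: 14.9
tool_pos: [0.481, 0.2638, 0.0338]
orientation: [180.0, 0.0, -176.8]
force: [-1.2, -0.5, 3.1]
opening: 0.0098
```

```bash
python3 -m jog '0 0 0 0 0 -0.3 -1; 0 0 0 0 0 -0.7 -1; 0 0 0 0 0 -0.9 -1; 0 0 0 0 0 -0.9 -1; 0 0 0 0 0 -0.7 -1; 0 0 0 0 0 -0.3 -1; 0 0 0 0 0 0 -1'; python3 -m jog '0 0 0 0 -0.5 0 -1; 0 0 0 0 -0.9 0 -1; 0 0 0 0.02 -0.9 0 -1; 0 0 0 0.02 -0.9 0 -1; 0 0 0 0.02 -0.9 0 -1; 0 0 0 0 -0.9 0 -1; 0 0 0 0 -0.9 0 -1; 0 0 0 0 -0.9 0 -1'
```

```text
clock: 15.78
tool_pos: [0.481, 0.264, 0.1862]
orientation: [179.9, 0.0, -176.8]
force: [0.2, 0.2, -1.7]
opening: 0.0096
clock: 16.77
tool_pos: [0.4925, -0.01, 0.1844]
orientation: [-180.0, -0.1, -176.8]
force: [1.0, 0.0, -1.2]
opening: 0.0095
```

```bash
python3 -m jog '0 0 0 0 -0.9 0 -1; 0 0 0 0 -0.8 0 -1; 0 0 0 0 -0.5 0 -1; 0 0 0.5 0 0 0 -1; 0 0 0.6 0 0 0 -1; 0 0 0.5 0 0 0 -1; 0 0 0 0 0 0 -1; 0 0 0 0 0 0 -1'; python3 - <<'E'
from h import *
snap('wrist','w8'); snap('side','s8'); print(ctrl.get_obs()['joint_pos'].round(1))
im=cv2.imread('pics/s8.png')[130:290,190:360]; cv2.imwrite('pics/s8c.png',cv2.resize(im,None,fx=3.5,fy=3.5,interpolation=cv2.INTER_CUBIC))
E
```

```text
clock: 17.77
tool_pos: [0.4981, -0.0961, 0.1851]
orientation: [-180.0, -0.1, 174.1]
force: [-0.6, -0.2, -1.0]
opening: 0.0097
[ 11.3   6.6 -23.5  -0.  -59.9 -17.2]
```

View pics/w8.png

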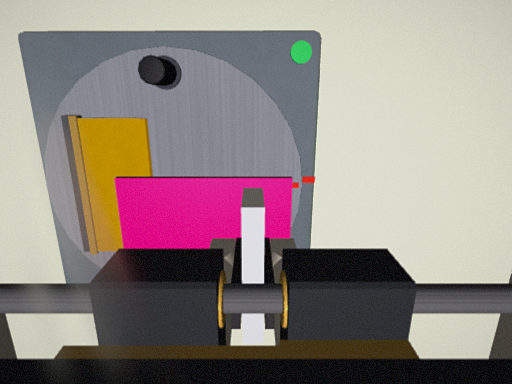

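View pics/s8c.png

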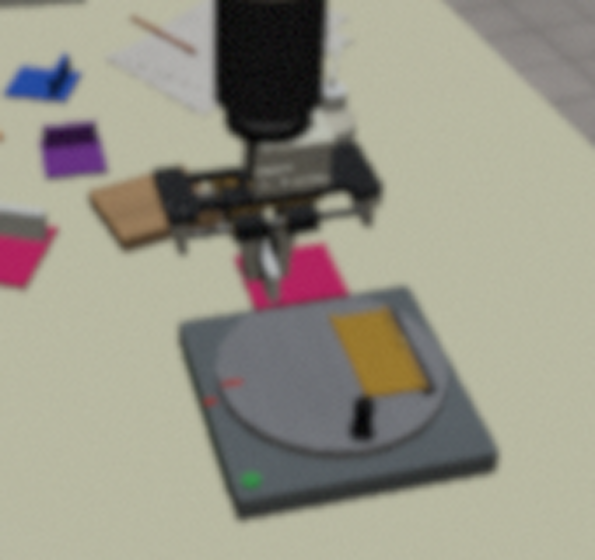

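The panel is held square, with its plate at (117–292, 178–250). I'll check the plate's tilt from depth.

```bash
cat > tilt.py <<'E'
from h import *
import sys
def f(n):
    im,d,K,M=load(n); P=cloud(d,K,M); hsv=cv2.cvtColor(im,cv2.COLOR_RGB2HSV)
    m=(d>.12)&(hsv[...,0]>155)&(hsv[...,0]<178)&(hsv[...,1]>130)&(np.arange(384)[:,None]<245)
    m=cv2.erode(m.astype(np.uint8),np.ones((3,3)))>0
    n_,l,st,_=cv2.connectedComponentsWithStats(m.astype(np.uint8)); i=1+np.argmax(st[1:,4]); q=P[l==i]
    q=q[np.abs(q[:,2]-np.median(q[:,2]))<.012]
    T=tw(); t=(q-T[:3,3])@T[:3,:3]
    A=np.c_[t[:,:2],np.ones(len(t))]; s=np.linalg.lstsq(A,t[:,2],rcond=None)[0]
    print('plate in tool: slope x,y (rad)',s[:2].round(4),'depth of top face beyond TCP at axis',s[2].round(4),'extent x',t[:,0].min().round(4),t[:,0].max().round(4),'ymin',t[:,1].min().round(4), 'z world med',np.median(q[:,2]).round(4))
    e=q[t[:,1]<t[:,1].min()+.03]; 
    # front edge & side edge directions in tool frame
    for nm,sel,ax in (('front x edge',0,1),('side y edge',1,0)):
        pts=[]
        for b in np.arange(t[:,ax].min()+.004,t[:,ax].max()-.004,.003):
            k=np.abs(t[:,ax]-b)<.0015
            if k.sum()>3: pts.append((b,t[k,sel].min()))
        pts=np.array(pts); c=np.polyfit(pts[:,0],pts[:,1],1); print(nm,'slope deg',np.degrees(c[0]).round(2),'at0',c[1].round(4))
f(sys.argv[1])
E
python3 tilt.py w8
```

```text
plate in tool: slope x,y (rad) [-0.0018  0.0011] depth of top face beyond TCP at axis 0.0045 extent x -0.0693 0.02 ymin -0.0403 z world med 0.1809
front x edge slope deg 0.41 at0 -0.0688
side y edge slope deg -0.03 at0 -0.0401
```

```bash
python3 -m jog '0 0 0 0 -0.025 0.5 -1; 0 0 0 0 0 0.8 -1; 0 0 0 0 0 0.8 -1; 0 0 0 0 0 0.5 -1; 0 0 0 0 0 0.2 -1; 0 0 0 0 0 0.1 -1; 0 0 0 0 0 0 -1; 0 0 0 0 0 0 -1'; python3 - <<'E'
from h import *
snap('wrist','w9'); snap('side','s9')
im=cv2.imread('pics/s9.png')[180:290,220:350]; cv2.imwrite('pics/s9c.png',cv2.resize(im,None,fx=5,fy=5,interpolation=cv2.INTER_CUBIC))
E
python3 tilt.py w9
```

```text
clock: 18.88
tool_pos: [0.4992, -0.0967, 0.0705]
orientation: [180.0, 0.1, 174.1]
force: [-0.3, -0.2, -1.6]
opening: 0.01
plate in tool: slope x,y (rad) [-0.001   0.0004] depth of top face beyond TCP at axis 0.004 extent x -0.07 0.0195 ymin -0.0401 z world med 0.0664
front x edge slope deg 0.59 at0 -0.0694
side y edge slope deg -0.03 at0 -0.0399
```

View pics/w9.png

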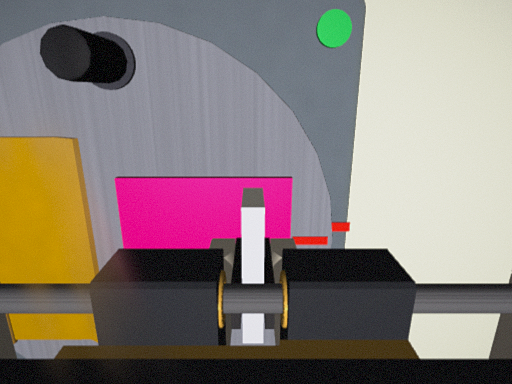

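View pics/s9c.png

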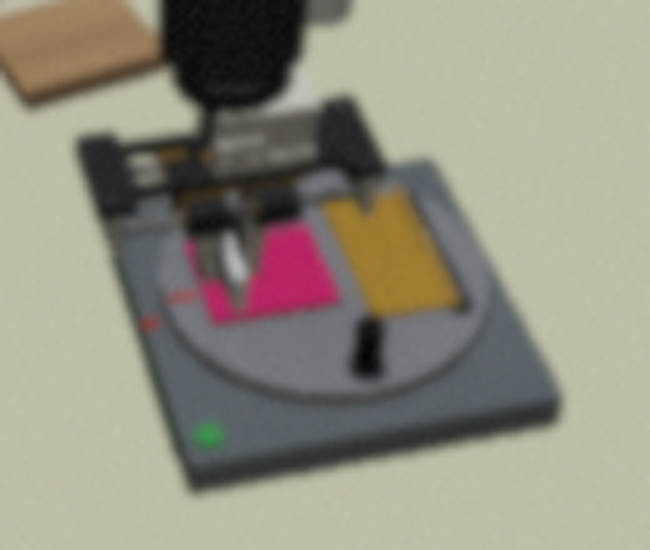

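```bash
python3 -m jog '0 0 0 0 0 0.06 -1; 0 0 0 0 0 0.05 -1; 0 0 0 0 0 0 -1; 0 0 0 0 0 0 -1; 0 0 0 0 0 0 -1'; python3 - <<'E'
from h import *
for i in range(3):
    snap('wrist','w10'); o=ctrl.get_obs(); print(o['tool_pos'].round(4),o['force'].round(2))
E
python3 tilt.py w10
```

```text
clock: 19.6
tool_pos: [0.4987, -0.0968, 0.0654]
orientation: [-180.0, 0.0, 174.0]
force: [1.0, 0.5, -0.1]
opening: 0.0099
[ 0.4986 -0.0968  0.0654] [ 0.81  0.48 -1.01]
[ 0.4986 -0.0967  0.0654] [-0.31 -0.22 -1.28]
[ 0.4986 -0.0967  0.0654] [-0.64  0.36 -1.17]
plate in tool: slope x,y (rad) [-0.0013  0.0015] depth of top face beyond TCP at axis 0.0041 extent x -0.07 0.0197 ymin -0.0401 z world med 0.0612
front x edge slope deg 0.55 at0 -0.0692
side y edge slope deg 0.06 at0 -0.0399
```

```bash
python3 -m jog '0 0 0 -0.1 0 0.018 -1; 0 0 0 -0.2 0 0 -1; 0 0 0 -0.2 0 0 -1; 0 0 0 -0.1 0 0 -1; 0 0 0 0 0 0 -1; 0 0 0 0 0 0 -1'; python3 - <<'E'
from h import *
snap('wrist','w11'); snap('side','s11')
im=cv2.imread('pics/s11.png')[180:290,220:350]; cv2.imwrite('pics/s11c.png',cv2.resize(im,None,fx=5,fy=5,interpolation=cv2.INTER_CUBIC))
o=ctrl.get_obs(); print(o['tool_pos'].round(4),o['force'].round(2))
E
python3 tilt.py w11
```

```text
clock: 20.5
tool_pos: [0.5222, -0.0993, 0.0645]
orientation: [-180.0, -0.0, 174.0]
force: [0.1, 0.0, -1.3]
opening: 0.0099
[ 0.5222 -0.0992  0.0646] [ 0.48  0.29 -0.71]
plate in tool: slope x,y (rad) [-0.0011  0.0012] depth of top face beyond TCP at axis 0.0043 extent x -0.0635 0.0198 ymin -0.0403 z world med 0.0604
front x edge slope deg 0.43 at0 -0.0631
side y edge slope deg 0.05 at0 -0.0399
```

View pics/w11.png

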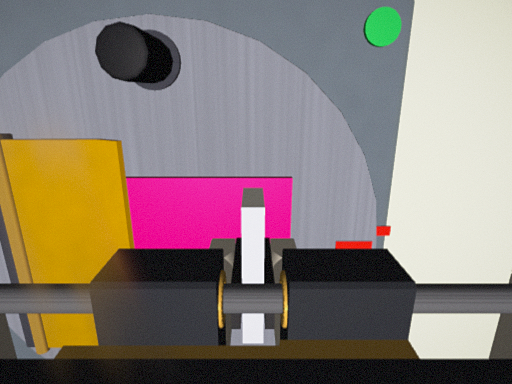

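View pics/s11c.png

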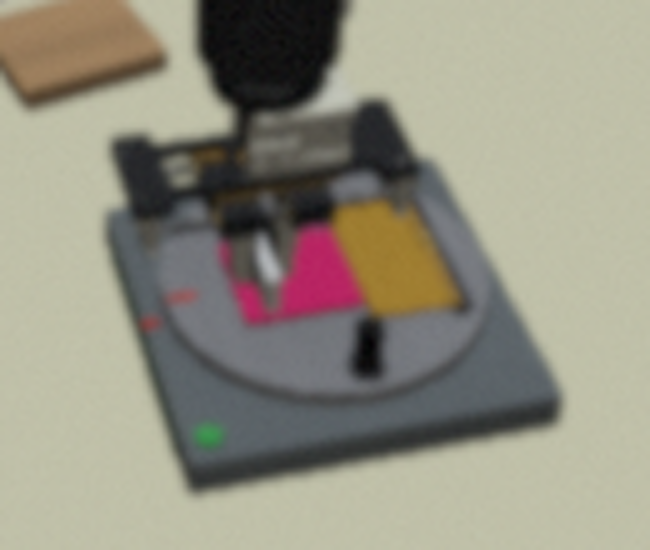

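```bash
python3 - <<'E'
from h import *
im,d,K,M=load('s11'); P=cloud(d,K,M)
s=P[195:225,285:310]; m=(d[195:225,285:310]>0)&(s[...,2]>.075); q=s[m]; print(len(q),np.percentile(q[:,2],[0,5,20,50]).round(3)); print(q[np.argsort(q[:,2])[:8]].round(3))
E
python3 -m jog '0 0 0 -0.1 0 0 -1; 0 0 0 -0.15 0 0 -1; 0 0 0 -0.1 0 0 -1; 0 0 0 0 0 0 -1; 0 0 0 0 0 0 -1'; python3 - <<'E'
from h import *
snap('wrist','w12'); snap('side','s12')
o=ctrl.get_obs(); print(o['tool_pos'].round(4),o['force'].round(2))
E
python3 tilt.py w12
```

```text
368 [0.129 0.142 0.156 0.172]
[[ 0.6   -0.136  0.129]
 [ 0.603 -0.106  0.131]
 [ 0.606 -0.147  0.132]
 [ 0.603 -0.146  0.132]
 [ 0.601 -0.135  0.133]
 [ 0.599 -0.148  0.134]
 [ 0.602 -0.116  0.134]
 [ 0.551 -0.142  0.135]]
clock: 21.22
tool_pos: [0.5362, -0.1007, 0.0645]
orientation: [-180.0, -0.0, 174.0]
force: [-0.7, 0.4, -1.5]
opening: 0.0096
[ 0.5362 -0.1007  0.0646] [ 0.45  0.42 -0.06]
plate in tool: slope x,y (rad) [-0.0011  0.0007] depth of top face beyond TCP at axis 0.0042 extent x -0.0488 0.0197 ymin -0.0401 z world med 0.0604
front x edge slope deg 0.06 at0 -0.0484
side y edge slope deg 0.04 at0 -0.0399
```

View pics/w12.png

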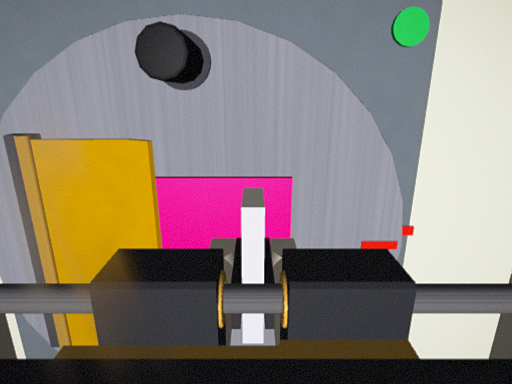

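About 23 mm tucked, with the leaf undisturbed. I'll add about 8 mm, then press down.

```bash
python3 -m jog '0 0 0 -0.1 0.01 0 -1; 0 0 0 -0.1 0 0 -1; 0 0 0 0 0 0 -1; 0 0 0 0 0 0.03 -1; 0 0 0 0 0 0.02 -1; 0 0 0 0 0 0 -1; 0 0 0 0 0 0 -1'; python3 - <<'E'
from h import *
snap('wrist','w13')
for i in range(3): snap('wrist','w13');o=ctrl.get_obs(); print(o['tool_pos'].round(4),o['force'].round(2))
E
python3 tilt.py w13
```

```text
clock: 22.2
tool_pos: [0.5445, -0.1011, 0.0638]
orientation: [-180.0, 0.0, 174.1]
force: [-3.9, 1.3, 11.1]
opening: 0.0095
[ 0.5445 -0.1011  0.0638] [-3.5   1.17  9.8 ]
[ 0.5445 -0.1011  0.0638] [-3.59  2.05 10.9 ]
[ 0.5445 -0.1012  0.0638] [-3.27  1.46 10.15]
plate in tool: slope x,y (rad) [-0.0022 -0.0006] depth of top face beyond TCP at axis 0.0041 extent x -0.04 0.0198 ymin -0.0401 z world med 0.0597
front x edge slope deg 0.51 at0 -0.0396
side y edge slope deg 0.06 at0 -0.0399
```

```bash
python3 -m jog '0 0 0 0 0 0.01 -1; 0 0 0 0 0 0 -1; 0 0 0 0 0 0 -1; 0 0 0 0 0 0 -1'; python3 - <<'E'
from h import *
im,d,K,M=snap('wrist','w14'); snap('side','s14'); snap('top','t14'); o=ctrl.get_obs(); print(o['tool_pos'].round(4),o['force'].round(2),o['moment'].round(2))
im2=cv2.imread('pics/s14.png')[180:290,220:350]; cv2.imwrite('pics/s14c.png',cv2.resize(im2,None,fx=5,fy=5,interpolation=cv2.INTER_CUBIC))
P=cloud(d,K,M); hsv=cv2.cvtColor(im,cv2.COLOR_RGB2HSV); ax=np.array([.568,-.1044]); a=np.radians(-5.87)
ok=d>.1
y=ok&(hsv[...,0]>15)&(hsv[...,0]<32)&(hsv[...,1]>120)&(np.hypot(P[...,0]-ax[0],P[...,1]-ax[1])<.11)&(P[...,2]<.09)
q=P[y]; sx=(q[:,:2]-ax)@[np.cos(a),np.sin(a)]; k=(sx>.03)&(sx<.07); print('leaf slope',np.polyfit(sx[k],q[k,2],1),'sx min',sx.min(), np.percentile(q[:,2],[5,50,95]).round(4))
red=ok&((hsv[...,0]<8)|(hsv[...,0]>172))&(hsv[...,1]>120); n,l,st,ce=cv2.connectedComponentsWithStats(red.astype(np.uint8))
for i in range(1,n):
    if st[i,4]>20:
        z=np.median(P[l==i][:,2]); 
        if z<.065:
            w=onz(*ce[i],.055 if z>.045 else .035,K,M)[:2]-ax; print('red',ce[i].round(1),st[i,4],z.round(3),np.degrees(np.arctan2(w[1],w[0])).round(2))
kn=[onz(*c,.055,K,M)[:2] for c in []]
r=o['tool_pos'][:2]-ax; print('rib in stage',r@[np.cos(a),np.sin(a)],r@[-np.sin(a),np.cos(a)])
for n in ['wash_bottle','dish','tube_rack']:
    for c in ['top','side']: print(n,c,[np.round(b['location'],3).tolist() for b in nets.boxes_of(n,c)[:1]])
E
python3 tilt.py w14
```

```text
clock: 22.9
tool_pos: [0.5445, -0.1011, 0.0638]
orientation: [-180.0, 0.1, 174.1]
force: [-4.3, 2.6, 14.4]
opening: 0.0103
[ 0.5446 -0.1011  0.0638] [-5.34  2.21 14.3 ] [ 0.84  1.83 -0.04]
leaf slope [-0.00098404  0.06571522] sx min -0.03169657446055847 [0.0648 0.066  0.0701]
red [422.6 230.4] 100 0.037 173.85
red [395.5 244.8] 308 0.056 173.85
rib in stage -0.02365788138511512 0.0008524952327596287
wash_bottle top [[0.71, 0.265, 0.101]]
wash_bottle side []
dish top [[0.327, -0.376, 0.02]]
dish side [[0.334, -0.354, 0.015]]
tube_rack top [[0.544, -0.452, 0.062]]
tube_rack side [[0.538, -0.488, 0.067]]
plate in tool: slope x,y (rad) [-0.0012  0.0011] depth of top face beyond TCP at axis 0.0041 extent x -0.0401 0.0198 ymin -0.04 z world med 0.0597
front x edge slope deg 0.29 at0 -0.0397
side y edge slope deg -0.03 at0 -0.0399
```

View pics/w14.png

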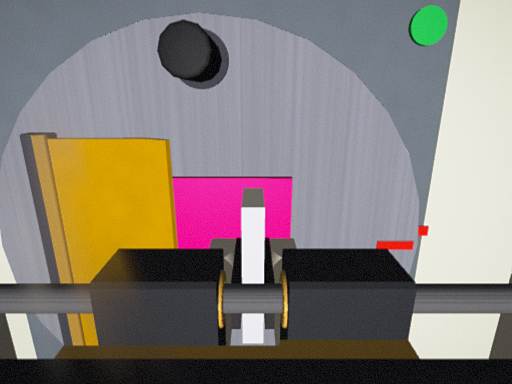

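View pics/s14c.png

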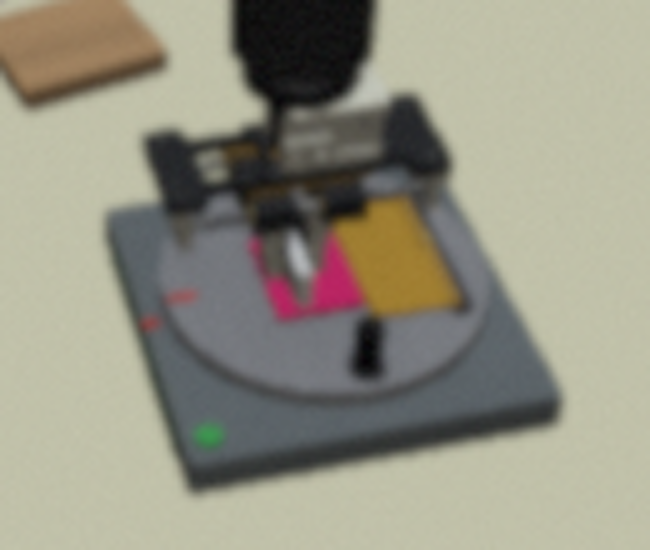

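Everything checks out: 31 mm tucked, leaf flat (slope about 0.001), red lines aligned, about 14 N of press, bystanders in place. Handing in.

```bash
python3 -c "
from plant import ctrl
print(ctrl.close_job())"
```

```text
the job is handed in; nothing more can be done
None
```

I turned the stage clockwise by its knob into the loading notch. I then took the smaller magenta panel off the block by its rib, slid it under the leaf and pressed it flat. I handed the job in still gripping and pressing it, about 23 s into the 58 s allowed.

My last checks before handing in:

| Check | Reading |
|---|---|
| Turntable | Disc red line and base red mark both at 173.85° from the axis |
| Panel tuck | About 31 mm past the lip |
| Panel position | About 1 mm off centre; the tool, with the panel's edges in line with it, is square to the stage within 0.5° |
| Panel flatness | Tilt about 0.002 rad; top face at 59.7 mm, which is flat on the disc |
| Leaf | Lying down, slope about 0.001 rad |
| Press and grip | About 14 N upward on the tool, fingers closed on the 10 mm rib |
| Bystanders | Dish and tube rack within about 5 mm of their start positions in both views; wash bottle within 3 mm in the top view |

**Not checked or disagreeing:**
- The network did not find the wash bottle in the last side picture, so only the top view confirms it.
- The side and top cameras differed by about 5 mm on the stage position, so I used the closer wrist views.
- The panel's front edge is hidden under the leaf, so the tuck depth comes from the arm's position, with the visible part of the plate as a cross-check.

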